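# Lower the tilting work board flat

## Task

The tilting work board with the green cutting mat stands propped up on its ratchet and is wanted flat. With a fingertip, press the thumb tab of the ratchet pawl at the side of the board down until the pawl flips over and stays clear of the teeth, then push the raised edge of the board down, without slamming it, until the board lies fully down on its rest pads, and leave the pawl flipped clear. Only press and push: lift nothing, and leave the paint bottle, the bust, the jar and the screwdriver where they are.

Things in the scene. Friction and masses are not known exactly. Their poses are not given: they have to be found in the camera images.
- base: fixed dark steel foot of the tilting board, a 12 mm plate bolted to the bench, x = -30 to +225, y = -145 to +145 mm. Origin on the bench top, straight below the middle of the hinge; x points from the hinge (low edge of the board) to the raised edge, y along the hinge, z up. A steel cheek, the toothed quadrant and the pawl stand on its -y side
- hinge (a point): middle of the board's hinge line, 55 mm above the bench and straight above the origin of the base; the line runs along the base's y. A stiff friction hinge: with the pawl clear the board stays at any tilt, and pushing it down near the raised edge takes some 1 to 5 N
- board (a joint): tilt of the board, rad: 0 = flat on its two rubber pads, grows as the far edge rises (0.45 to 0.75 at the start). Plywood with a green mat, 222 mm from hinge to raised edge, 260 mm wide (y = -130 to 130 mm of the base), 13 mm thick, 0.55 kg; underside level with the hinge. With the pawl in the teeth it goes down by at most one tooth (0.15 rad)
- push_spot (a point): point on the board's mat surface, in the middle of its width, 22 mm in from the raised edge; 200 mm from the hinge along the board and 13 mm square to it; turns with the board. With the board flat it is 68 mm above the bench
- pawl (a joint): angle of the ratchet pawl, rad: 0 to 0.09 = nose in the teeth, 0.36 = flipped clear, at its stop. It grows as the thumb tab goes down. An over-centre spring pulls it into the teeth below 0.17 and holds it clear above; the press takes 3 to 5 N at the tab, or up to 18 N where the nose starts wedged against a tooth
- thumb_tab (a point): middle of the top face of the pawl's thumb tab: ribbed dark steel plate 34 mm (along the base's x) by 64 mm (along y), 5 mm thick, standing out sideways on the -y side, open from above. Pawl in the teeth: x = 135, y = -192, z = 117 mm of the base. It turns about a bolt along y at x = 85, z = 112 mm, so the tab goes down 18 mm to its stop
- paint_bottle: bystander: dropper bottle of paint, 27 mm across, 78 mm tall, upright; origin at the centre of its underside
- bust: bystander: small grey bust on a cork painting handle, 42 mm across, 98 mm tall, upright; origin at the centre of its underside
- primer_jar: bystander: jar with a black cap, 48 mm across, 52 mm tall, upright; origin at the centre of its underside
- screwdriver: bystander: small black-handled screwdriver, 150 mm long, lying flat along its x; origin under its middle

How it is judged:
On the way, in this order (a step that is already met when the one before it is completed fails the run):
1. the pawl is flipped clear of the teeth while the board is still propped up (value of joint pawl above 0.27 rad and value of joint board above 0.22 rad), for 0.2 s.
2. the board is pushed down flat on its rest pads (value of joint board below 0.03 rad), for 0.2 s.
At the end, for the whole second after the job is handed in: the board lies flat (tilt under 0.03 rad, about 6 mm at its edge) and still, and the pawl stands flipped clear (over 0.27 rad) (value of joint board below 0.03 rad and value of joint pawl above 0.27 rad and velocity of joint board between -0.05 and 0.05 rad/s); the robot touches nothing.
It fails at once if the board was lifted instead of pushed down (tilt over 0.88 rad) (value of joint board above 0.88 rad).
It fails at once if the board was slammed down (faster than 2.5 rad/s, half a metre a second at its edge) (velocity of joint board below -2.5 rad/s).
It fails at once if the paint bottle, the bust, the jar or the screwdriver was moved by more than 20 mm (distance of any of paint_bottle, bust, primer_jar, screwdriver from where it was at the start of the episode above 0.02 m).
It also fails if it takes over 38 s, if anything falls off the work surface, if the arm or the gripper's body presses on something with over 40 N, if the wrist force passes 120 N, or if a joint passes its speed limit or range.

## Robot

A 7-joint arm with a two-finger parallel gripper is mounted at the origin on the work surface. World frame = base frame: x ahead of the robot, y to its left, z up, the work surface at z = 0. Lengths are in m, angles in rad, forces in N, time in s.
With the tool pointing down it reaches from about 0.425 to 0.925 m from the base axis. Payload 6.8 kg.
Tool frame: the origin (TCP) lies between the finger pads; the fingertips stand 17 mm ahead of it and the grasp point (between the pads) lies 2 mm behind it; z points along the fingers, y is the direction in which the jaws open and shut (so a half turn about z gives the same grasp; the last joint's range is limited). The gripper opens to 85 mm and grips with 20 to 120 N. Pads are 22 mm wide; open, the fingers measure 114 mm over their backs; the gripper's body (76 mm by 85 mm) begins 54 mm behind the grasp point. The pads swing forward as they close: fully open they stand 13 mm farther back than shut.
Start: joints at [1.234, 0.477, 0.022, 1.555, -0.011, 1.109, -0.083], TCP at [0.153, -0.657, 0.248] pointing down, gripper open.
Joint ranges: [-2.96, 2.96], [-0.34, 2.1], [-1.41, 1.46], [0.24, 2.44], [-1.37, 4.51], [0.17, 1.92], [-2.96, 2.96]. Speed limits (rad/s): [2.39, 2.39, 3.14, 3.14, 3.14, 3.14, 3.14].

## Interface

Orientations are given as a unit quaternion [w, x, y, z].
In Python, from station import bot gives the robot as it stands. The module is installed in compiled form; this text tells all that it offers.
- The arm moves only by the tool carry_out, never from a script. Its argument "moves" is a list of rows, each a list of 3 entries, a list of its own where there are three numbers: the turn, a rotation vector about the tool's x, y, z in degrees, then the shift along the tool's x, y, z in cm, then the finger opening in cm, from 0 to 8.54. A call has 1 to 5 rows; each row is the pose to reach, as a shift and turn from the pose commanded when the call began, along the tool's axes at that moment; what a row does not reach only later rows make up. A row lasts 1/8 s, in which the tool goes at most 62.5 mm and 10.7 degrees, less where a joint would pass 70% of its speed; a pose out of reach is approached as far as the arm can. A call with a gripper value outside its range is refused whole. The fingers move at their own pace and stop on an object; "newtons" is the grip in N (left out, the last holds). Time passes only in rows, so rows that repeat a pose let the fingers close. It gives the time, the measured TCP pose, the force and the opening at its end, in the units of the state.
- bot.get_obs(): the state, without advancing time (a new reading comes with each control period).
- bot.read_camera(name): name is "scene" or "top"; returns the picture (480x640x3 uint8, red, green, blue); there is no depth.
- bot.camera_info(name): a dict with "vertical_fov" (degrees; the focal length in pixels is half the picture's height over the tangent of half this angle, whatever the lens; pixels are square), "cx", "cy" (the principal point, pixels), "position" and "attitude" of the camera in the world. Camera axes: x right, y up, looking along -z (the intrinsics and any distortion apply to the point x, -y, -z); pixel columns grow to the right and rows downward; lengths in m; the calibration is good to about 2 mm. A picture is of the moment at which its call begins. camera_info takes no time and is no camera call.
- bot.hand_in(): hands the job in, once; it reports no verdict.
Trained networks look in the newest picture that a camera, given by its name, has taken for a name from the list of things; names that differ only in an ending like _2 or _b are one class to them, and where a whole thing is asked for, a point or a joint stands for the part that bears it (a point fixed in the world has none). Each returns a list of dicts, best first, with "score" (0 to 1); they miss things now and then, are a little off and sometimes report something else, mostly with a low value. They report only what shows in the picture. A call takes as long as a camera call.
- bot.silhouettes(label, camera): "region" (480x640 bool, what is visible of it) and "location" ([column, row] in pixels, amid what is visible of it).
The state is a dict: "t": time; "q": joint angles; "joint_vel": joint speeds; "joint_torque": joint torques, N m; "eef_pos": TCP position; "tool_rot": TCP orientation; "contact_force": force on the tool from outside, world axes, zero at the start; "torque": the same for the moment, N m; "gripper_width": opening from 0.0 (shut) to 1.0 (fully open).
Only numpy, scipy, OpenCV 4.12 (cv2) and the standard library are available. Lean on these libraries where they do the work, as an engineer would, in place of code of your own. Each camera call takes 0.05 s, during which the arm holds its last target. There are 200 camera calls.

## Working session

There is one attempt and no reset: what is moved stays moved. The work goes in short steps, Python scripts to look and compute and a tool call to move; the robot and the scene stay as the last step left them, time stands still between calls to the robot, and variables do not carry over. Pictures are saved under pics/ and viewed, about 8 in all and at most 12, crops included, and the job is handed in when it is done.

Besides the shell and the picture viewer there is one more tool, called by a JSON object that holds its "api" and its "payload". carry_out: Moves the arm, as the interface text tells. Its arguments: {"type":"object","properties":{"moves":{"type":"array"},"newtons":{"type":"number"}},"required":["moves"]}

```bash
mkdir -p pics
python3 - <<'E'
from station import bot
import cv2,numpy as np
o=bot.get_obs(); print({k:np.round(v,3).tolist() for k,v in o.items() if k in('t','eef_pos','tool_rot','contact_force','gripper_width')})
for c in('scene','top'):
    im=bot.read_camera(c); cv2.imwrite(f'pics/{c}0.png',im[:,:,::-1]); print(c,bot.camera_info(c))
    for l in('board','thumb_tab','base','paint_bottle','bust','primer_jar','screwdriver'):
        print(l,[(round(d['score'],2),np.round(d['location']).tolist(),int(d['region'].sum())) for d in bot.silhouettes(l,c)[:2]])
E
```

```text
{'t': 0.0, 'eef_pos': [0.153, -0.657, 0.247], 'tool_rot': [-0.001, 0.993, 0.114, -0.0], 'contact_force': [0.412, 0.041, 0.165], 'gripper_width': 0.999}
scene {'vertical_fov': 50.5855741578645, 'cx': 318.7665445973838, 'cy': 232.65403690615912, 'position': array([ 1.26529696, -0.19511148,  0.7714925 ]), 'attitude': array([0.73085698, 0.30636769, 0.23730327, 0.5618488 ])}
board [(0.98, [337.0, 201.0], 4282)]
thumb_tab [(0.84, [271.0, 250.0], 1009)]
base [(0.63, [342.0, 243.0], 16264)]
paint_bottle [(0.87, [201.0, 275.0], 370)]
bust [(0.94, [241.0, 343.0], 794)]
primer_jar []
screwdriver [(0.78, [410.0, 328.0], 660)]
top {'vertical_fov': 48.11544702678328, 'cx': 314.8413329155052, 'cy': 236.09513471754593, 'position': array([ 0.50410202, -0.0240353 ,  1.10953196]), 'attitude': array([-0.6968182 , -0.03716479,  0.04221604,  0.71503914])}
board [(0.69, [272.0, 266.0], 15854), (0.15, [422.0, 258.0], 202)]
thumb_tab [(0.95, [365.0, 222.0], 1082), (0.67, [423.0, 259.0], 199)]
base []
paint_bottle [(0.59, [279.0, 268.0], 19830), (0.5, [420.0, 259.0], 209)]
bust [(0.66, [394.0, 169.0], 384), (0.62, [359.0, 223.0], 1094)]
primer_jar [(0.84, [146.0, 272.0], 577)]
screwdriver [(0.73, [249.0, 162.0], 452)]
```

View pics/scene0.png

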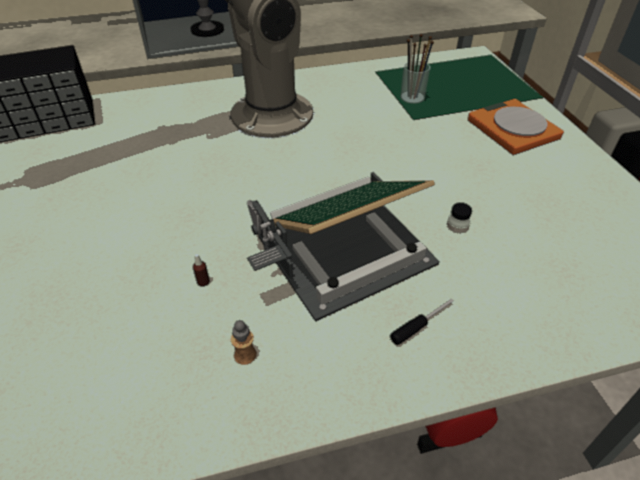

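View pics/top0.png

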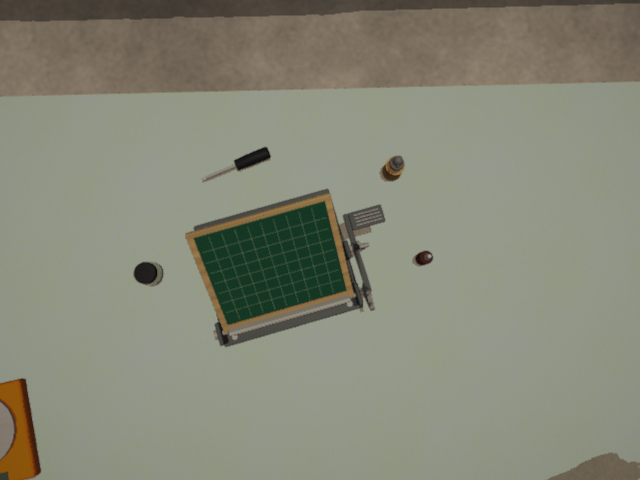

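The scene view shows the board raised toward the camera. The tab is at (268,258) and the base's front corners are at (318,314) and (438,262). In the top view the tab is at about (366,218), the raised corners of the board are at (188,236) and (331,196), and the bottle (423,258) and bust (394,168) are clear on the −y side. Next I fit the base pose and tilt.

```bash
cat > h.py <<'E'
import numpy as np
from station import bot
from scipy.spatial.transform import Rotation as R
from scipy.optimize import least_squares
def proj(c,P):
    i=bot.camera_info(c); w,x,y,z=i['attitude']; p=R.from_quat([x,y,z,w]).inv().apply(np.atleast_2d(P)-i['position'])
    f=240/np.tan(np.radians(i['vertical_fov'])/2)
    return np.c_[i['cx']+f*p[:,0]/-p[:,2], i['cy']+f*p[:,1]/p[:,2]]
def brd(a,u,y,h): return [u*np.cos(a)-h*np.sin(a),y,.055+u*np.sin(a)+h*np.cos(a)]
def W(b,p): return R.from_euler('z',b[2]).apply(np.atleast_2d(p))+[b[0],b[1],0]
E
python3 - <<'E'
from h import *
S=[([.225,-.145,.012],'scene',(318,314)),([.225,.145,.012],'scene',(438,262)),([.135,-.192,.117],'top',(366,218)),([.135,-.192,.117],'scene',(268,258))]
B=[((.222,.13,.013),'top',(188,236)),((.222,-.13,.013),'top',(331,196)),((.222,.13,.013),'scene',(434,182)),((.222,-.13,.0),'scene',(306,230))]
def res(v):
    r=[proj(c,W(v,p))[0]-px for p,c,px in S]+[proj(c,W(v,brd(v[3],*p)))[0]-px for p,c,px in B]
    return np.ravel(r)
for y in(0,.3):
  s=least_squares(res,[.45,0,y,.6],loss='soft_l1'); print(np.round(s.x,4),s.cost)
  print(np.round(res(s.x).reshape(-1,2),1).tolist())
v=s.x; np.save('v.npy',v)
print('tab',W(v,[.135,-.192,.117]),'push',W(v,brd(v[3],.2,0,.013)),'flat',W(v,[.2,0,.068]))
o=bot.get_obs(); w,x,y,z=o['tool_rot']; r=R.from_quat([x,y,z,w]); print(r.as_matrix().round(3)); 
for t in(W(v,[.135,-.192,.117]),W(v,brd(v[3],.2,0,.013))): print('tool-axis shift TCP->pt cm',r.inv().apply(t-o['eef_pos'])*100)
E
```

```text
[0.4737 0.0252 0.2317 0.6091] 22.57547846032486
[[-4.5, 3.2], [2.7, -0.4], [0.9, -0.9], [-2.4, -2.9], [-3.7, -0.3], [-0.2, 1.7], [-0.7, -2.4], [2.5, 3.6]]
[0.4737 0.0252 0.2317 0.6091] 22.575478460330544
[[-4.5, 3.2], [2.7, -0.4], [0.9, -0.9], [-2.4, -2.9], [-3.7, -0.3], [-0.2, 1.7], [-0.7, -2.4], [2.5, 3.6]]
tab [[ 0.64920708 -0.13068732  0.117     ]] push [[0.62613047 0.06114032 0.18008711]] flat [[0.6683746  0.07110863 0.068     ]]
[[ 0.974  0.227  0.   ]
 [ 0.227 -0.974 -0.   ]
 [ 0.     0.    -1.   ]]
tool-axis shift TCP->pt cm [[ 60.26253167 -40.04898668  13.13034438]]
tool-axis shift TCP->pt cm [[ 62.36648314 -59.25486216   6.82072332]]
```

{"api": "carry_out", "payload": {"moves": [[[0,0,0],[5,-3.2,0],0],[[0,0,0],[10,-6.4,0],0],[[0,0,0],[15,-9.7,0],0],[[0,0,0],[20,-12.9,0],0],[[0,0,0],[25,-16,0],0]], "newtons": 40}}

```text
t: 1.42
eef_pos: [0.3615, -0.4435, 0.2487]
tool_rot: [0.0, 0.993, 0.114, 0.0]
contact_force: [1.4, -0.4, 0.7]
gripper_width: 0.005
```

{"api": "carry_out", "payload": {"moves": [[[0,0,0],[5,-3.2,0],0],[[0,0,0],[10,-6.4,0],0],[[0,0,0],[15,-9.7,0],0],[[0,0,0],[20,-12.9,0],0],[[0,0,0],[25,-16,0],0]]}}

```text
t: 2.05
eef_pos: [0.5687, -0.231, 0.2486]
tool_rot: [0.0, 0.993, 0.114, 0.0]
contact_force: [0.9, -0.8, -1.0]
gripper_width: 0.0
```

{"api": "carry_out", "payload": {"moves": [[[0,0,0],[5,-3.5,0],0],[[0,0,0],[10.6,-7,2],0],[[0,0,0],[10.6,-7,5],0],[[0,0,0],[10.6,-7,6.5],0],[[0,0,0],[10.6,-7,6.5],0]]}}

```text
t: 2.68
eef_pos: [0.6535, -0.1416, 0.1822]
tool_rot: [0.0, 0.994, 0.113, -0.001]
contact_force: [0.4, -0.1, 1.0]
gripper_width: -0.007
```

```bash
cat > look.py <<'E'
from h import *
import cv2,sys
n=sys.argv[1]; v=np.load('v.npy')
o=bot.get_obs(); w,x,y,z=o['tool_rot']; r=R.from_quat([x,y,z,w])
print({k:np.round(o[k],3).tolist() for k in('t','eef_pos','tool_rot','contact_force','gripper_width')})
tip=o['eef_pos']+r.apply([0,0,.017]); print('tip base frame mm',(R.from_euler('z',-v[2]).apply(tip-[v[0],v[1],0])*1000).round(1))
a=bot.read_camera('scene')[170:350,180:460]; b=bot.read_camera('top')[120:340,170:450]
a=cv2.resize(a,None,fx=2,fy=2)[:,:,::-1]; b=cv2.resize(b,(400,314))[:,:,::-1]
A=cv2.resize(a,(400,257)); cv2.imwrite(f'pics/{n}.png',np.vstack([cv2.resize(A,(800,514))[:, :],])) if len(sys.argv)>2 else cv2.imwrite(f'pics/{n}.png',np.hstack([cv2.copyMakeBorder(A,0,57,0,0,0),b]))
E
python3 look.py a
```

```text
{'t': 2.675, 'eef_pos': [0.654, -0.142, 0.182], 'tool_rot': [0.0, 0.994, 0.113, -0.001], 'contact_force': [0.36, -0.123, 0.986], 'gripper_width': -0.007}
tip base frame mm [ 136.7 -203.6  165.2]
```

View pics/a.png

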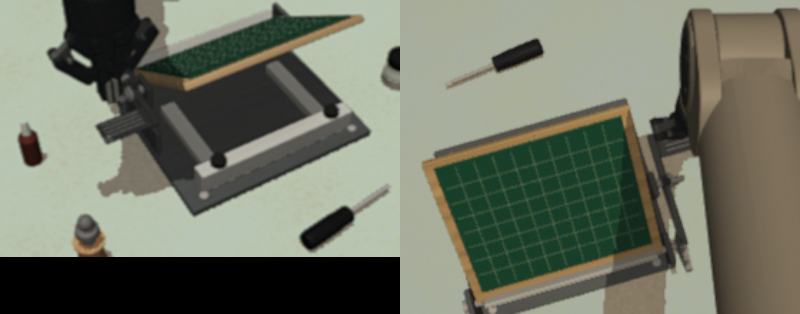

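The fingertip is closed and hovers above the tab, about 48 mm up by the model, and clear of the bottle and bust. I descend to the tab and read the force.

{"api": "carry_out", "payload": {"moves": [[[0,0,0],[0,0,1.5],0],[[0,0,0],[0,0,3],0],[[0,0,0],[0,0,4],0],[[0,0,0],[0,0,4.6],0],[[0,0,0],[0,0,5],0]]}}

```text
t: 3.4
eef_pos: [0.6549, -0.1401, 0.1329]
tool_rot: [-0.0, 0.993, 0.114, -0.0]
contact_force: [0.6, 0.3, 1.1]
gripper_width: 0.005
```

{"api": "carry_out", "payload": {"moves": [[[0,0,0],[0,0,0.3],0],[[0,0,0],[0,0,0.6],0],[[0,0,0],[0,0,0.8],0],[[0,0,0],[0,0,1.0],0],[[0,0,0],[0,0,1.0],0]]}}

```text
t: 4.03
eef_pos: [0.6547, -0.1402, 0.123]
tool_rot: [-0.0, 0.993, 0.114, -0.0]
contact_force: [-0.7, -0.3, -0.5]
gripper_width: -0.001
```

No force although the tip should be at z=106, below the tab's top face. I check with a picture.

```bash
python3 look.py b
python3 - <<'E'
from h import *
import cv2
im=bot.read_camera('scene')[190:310,200:360]; cv2.imwrite('pics/b2.png',cv2.resize(im,(800,600),interpolation=2)[:,:,::-1])
v=np.load('v.npy')
for x,y in((.118,-.16),(.152,-.16),(.152,-.224),(.118,-.224)): print('pred',((proj('scene',W(v,[x,y,.117]))[0]-[200,190])*5).round())
o=bot.get_obs();print('tip',(proj('scene',o['eef_pos']-[0,0,.017])[0]-[200,190])*5)
E
```

```text
{'t': 4.025, 'eef_pos': [0.655, -0.14, 0.123], 'tool_rot': [-0.0, 0.993, 0.114, -0.0], 'contact_force': [-0.698, -0.349, -0.542], 'gripper_width': -0.001}
tip base frame mm [ 138.2 -202.6  106. ]
pred [390. 265.]
pred [431. 325.]
pred [263. 390.]
pred [225. 326.]
tip [306.74878158 362.63008724]
```

View pics/b2.png

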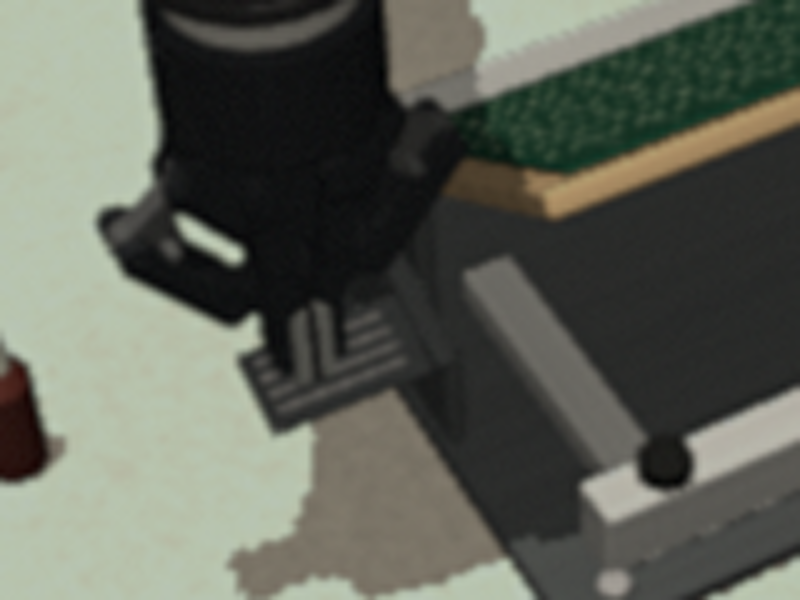

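The fingertip (about (310,375) in the crop) stands over the tab, and the tab's near edge is at (275,432). I keep pressing down slowly.

{"api": "carry_out", "payload": {"moves": [[[0,0,0],[0,0,0.2],0],[[0,0,0],[0,0,0.4],0],[[0,0,0],[0,0,0.5],0],[[0,0,0],[0,0,0.5],0]]}}

```text
t: 4.68
eef_pos: [0.6548, -0.1402, 0.1182]
tool_rot: [-0.0, 0.993, 0.114, -0.0]
contact_force: [0.2, -0.0, 0.4]
gripper_width: 0.0
```

{"api": "carry_out", "payload": {"moves": [[[0,0,0],[0,0,0.2],0],[[0,0,0],[0,0,0.4],0],[[0,0,0],[0,0,0.4],0]]}}

```text
t: 5.05
eef_pos: [0.6562, -0.1401, 0.1166]
tool_rot: [0.0, 0.993, 0.114, 0.002]
contact_force: [-2.1, -0.2, 11.8]
gripper_width: 0.004
```

Contact of 12 N at tip z≈99.6 mm is where the clear stop should be. The lack of force at 106 mm fits a pawl that had already snapped over-centre. I lift off and check.

{"api": "carry_out", "payload": {"moves": [[[0,0,0],[0,0,-2],0],[[0,0,0],[0,0,-6],0],[[0,0,0],[0,0,-12],0],[[0,0,0],[-3,0,-15],0],[[0,0,0],[-6,0,-15],0]]}}

```text
t: 5.68
eef_pos: [0.5976, -0.154, 0.2685]
tool_rot: [0.001, 0.993, 0.114, 0.003]
contact_force: [-0.7, -0.3, -0.5]
gripper_width: -0.002
```

Run:
```python
from h import *
import cv2
im=bot.read_camera('scene'); cv2.imwrite('pics/c.png',cv2.resize(im[190:310,200:360],(800,600),interpolation=2)[:,:,::-1])
v=np.load('v.npy')
o=bot.get_obs();print(o['eef_pos'],o['contact_force'])
i0=cv2.imread('pics/scene0.png')[:,:,::-1]
d=bot.silhouettes('thumb_tab','scene');print([(x['score'],x['location'],x['region'].sum()) for x in d])
for a in(0,.09,.36):
  P=[[.085+x*np.cos(a)+z*np.sin(a),y,.112+z*np.cos(a)-x*np.sin(a)] for x,y,z in((.067,-.16,.005),(.067,-.224,.005),(.033,-.224,.005))]
  print(a,((proj('scene',W(v,P))-[200,190])*5).round().tolist())
cv2.imwrite('pics/c.png',np.vstack([cv2.resize(q[220:290,230:330],(800,290),interpolation=2)[:,:,::-1] for q in(i0,im)]))
```

```text
[ 0.59291686 -0.15585106  0.26680029] [-4.56987016 -1.23361014 -0.98414731]
[(0.83, [269.1, 254.3], np.int64(1118))]
0 [[431.0, 325.0], [263.0, 390.0], [225.0, 326.0]]
0.09 [[432.0, 337.0], [265.0, 401.0], [226.0, 332.0]]
0.36 [[431.0, 366.0], [266.0, 430.0], [228.0, 348.0]]
```

View pics/c.png

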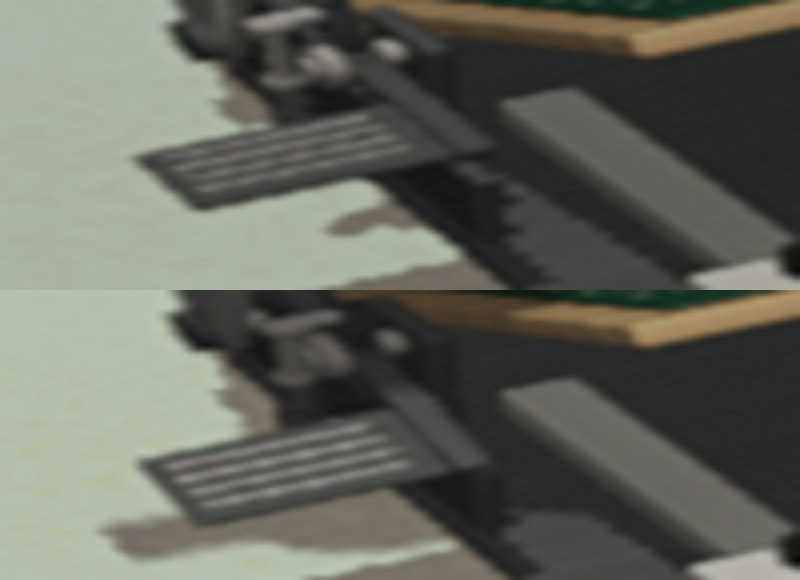

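The tab's near corner dropped about 5.6 px between the pictures (upper: before, lower: now), which matches pawl 0.09→0.36. The board hasn't moved. I go over the push spot.

{"api": "carry_out", "payload": {"moves": [[[0,0,0],[2,-5,0],0],[[0,0,0],[4,-10,0],0],[[0,0,0],[6,-15,0],0],[[0,0,0],[8,-20,0],0],[[0,0,0],[8.2,-20,2],0]]}}

```text
t: 6.4
eef_pos: [0.6321, 0.0672, 0.246]
tool_rot: [-0.002, 0.993, 0.119, 0.002]
contact_force: [0.6, -0.2, -0.3]
gripper_width: 0.004
```

{"api": "carry_out", "payload": {"moves": [[[0,0,0],[0,0,1],0],[[0,0,0],[0,0,2],0],[[0,0,0],[0,0,3],0],[[0,0,0],[0,0,4],0],[[0,0,0],[0.3,0,5],0]]}}

```text
t: 7.02
eef_pos: [0.6344, 0.06, 0.1944]
tool_rot: [0.0, 0.994, 0.114, 0.001]
contact_force: [0.6, -0.1, 2.9]
gripper_width: -0.002
```

```bash
python3 look.py d
```

```text
{'t': 7.025, 'eef_pos': [0.634, 0.06, 0.194], 'tool_rot': [0.0, 0.994, 0.114, 0.001], 'contact_force': [0.597, -0.073, 2.868], 'gripper_width': -0.002}
tip base frame mm [164.4  -3.  177.4]
```

View pics/d.png

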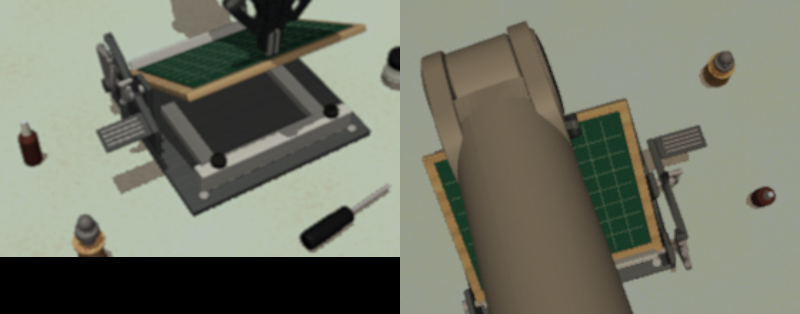

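The fingertip is on the mat near the raised edge at about 3 N, and the board has begun to go down. I follow the arc at about 8 cm/s.

{"api": "carry_out", "payload": {"moves": [[[0,0,0],[0.5,0,1],0],[[0,0,0],[0.9,0,2],0],[[0,0,0],[1.3,0,3],0],[[0,0,0],[1.7,0,4],0],[[0,0,0],[2,0,5],0]]}}

```text
t: 7.75
eef_pos: [0.6537, 0.0651, 0.1436]
tool_rot: [-0.0, 0.993, 0.114, 0.0]
contact_force: [0.9, 0.7, 3.3]
gripper_width: -0.004
```

{"api": "carry_out", "payload": {"moves": [[[0,0,0],[0.3,0,1],0],[[0,0,0],[0.5,0,2],0],[[0,0,0],[0.7,0,3],0],[[0,0,0],[0.8,0,4],0],[[0,0,0],[0.8,0,4.8],0]]}}

```text
t: 8.38
eef_pos: [0.6611, 0.0666, 0.0956]
tool_rot: [0.0, 0.993, 0.114, -0.0]
contact_force: [1.5, 0.6, 2.6]
gripper_width: 0.004
```

{"api": "carry_out", "payload": {"moves": [[[0,0,0],[0,0,0.4],0],[[0,0,0],[0,0,0.8],0],[[0,0,0],[0,0,1.2],0],[[0,0,0],[0,0,1.2],0]]}}

```text
t: 8.88
eef_pos: [0.6613, 0.0666, 0.0851]
tool_rot: [0.0, 0.993, 0.114, 0.0]
contact_force: [-0.3, 0.2, 7.0]
gripper_width: -0.002
```

{"api": "carry_out", "payload": {"moves": [[[0,0,0],[0,0,0.2],0],[[0,0,0],[0,0,0.4],0],[[0,0,0],[0,0,0.4],0]]}}

```text
t: 9.25
eef_pos: [0.6614, 0.0667, 0.0847]
tool_rot: [0.0, 0.993, 0.114, 0.0]
contact_force: [-11.1, -2.4, 32.9]
gripper_width: -0.001
```

{"api": "carry_out", "payload": {"moves": [[[0,0,0],[0,0,-2],0],[[0,0,0],[0,0,-6],0],[[0,0,0],[0,0,-12],0],[[0,0,0],[-5,0,-17],0],[[0,0,0],[-10,0,-17],0]]}}

```text
t: 9.88
eef_pos: [0.5646, 0.0444, 0.2536]
tool_rot: [-0.0, 0.993, 0.114, 0.003]
contact_force: [-0.7, -0.1, 0.1]
gripper_width: 0.003
```

{"api": "carry_out", "payload": {"moves": [[[0,0,0],[-1,0,0],0],[[0,0,0],[-1,0,0],0],[[0,0,0],[-1,0,0],0]]}}

```text
t: 10.25
eef_pos: [0.5549, 0.0421, 0.2499]
tool_rot: [-0.0, 0.993, 0.114, -0.0]
contact_force: [-0.3, -0.1, 0.7]
gripper_width: -0.001
```

Run:
```python
from h import *
import cv2
im=bot.read_camera('scene'); v=np.load('v.npy')
cv2.imwrite('pics/e.png',cv2.resize(im[170:350,180:460],(800,514),interpolation=2)[:,:,::-1])
o=bot.get_obs();print(o['t'],o['eef_pos'],o['contact_force'])
for a in(0,.03,.06): print(a,((proj('scene',W(v,[brd(a,.222,s*.13,.013) for s in(-1,1)]))-[180,170])*800/280).round().tolist())
```

```text
10.3 [0.55495953 0.04211244 0.24981944] [ 0.26177029 -0.995487   -0.52825108]
0 [[400.0, 353.0], [738.0, 211.0]]
0.03 [[399.0, 346.0], [739.0, 203.0]]
0.06 [[399.0, 338.0], [740.0, 196.0]]
```

View pics/e.png

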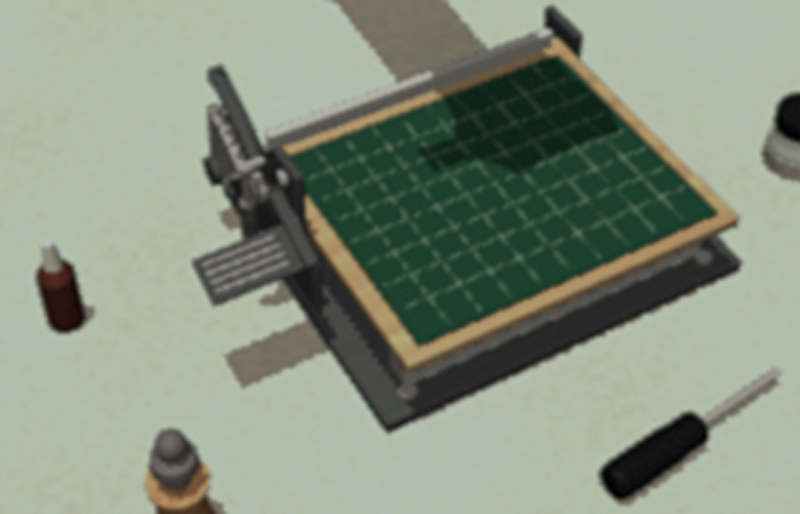

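The board's raised corners are at (410,358) and (738,217), which fits tilt 0. The tab corner at (215,303) is where it was after the flip, and the bystanders are untouched. I hand in.

```bash
python3 -c "
from station import bot
print(bot.hand_in())"
```

```text
the job is handed in; nothing more can be done
None
```

I flipped the pawl clear with the closed fingertip, pushed the board flat at about 8 cm/s, backed the arm off and handed in at about 10.3 s. No verdict was reported.

- **Board:** the fingertip met a hard stop at 67.7 mm (33 N), against 68 mm expected with the board flat. In the last picture the raised corners fit tilt 0 within about 3 px.
- **Pawl:** the tab dropped by the amount that matches 0.09 to 0.36 rad. It was still in that position in the last picture, with the board flat.
- **Bystanders:** the bottle, bust and screwdriver look unmoved by eye in the last picture. The jar shows only in part and I did not measure any of them. The arm is clear and the force reading is back to noise.
- **Disagreements:** the pose fit left errors of up to about 5 px. While pressing the tab I read almost no force until the stop (12 N), because the pawl had already snapped over between readings.

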